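# Lock the boot tray with its wing nut

### The job

Push the black boot tray fully home into its dock, and then tighten the loose orange wing nut beside it (clockwise from above) until it stops, so that its clip holds the tray. Turn the nut with strokes of a fingertip against one wing at a time: do not pinch it, pick nothing up, and leave the other things where they are, with the brush still lying on the tray.

Things in the scene. Friction and masses are not known exactly. Their poses are not given: they have to be found in the camera images.
- dock: fixed pine dock of the boot tray. Origin at table level under the middle of the home tray; z up, +x is the way the tray goes home (roughly away from the robot), +y is the wing nut's side. Base board 12 mm thick, x -110 to 140 mm, y -165 to 250 mm.
- cheek (a point): middle of the inner face of a fixed pine cheek panel (180 mm along the dock's x, 85 mm high, face square to the dock's y), 42 mm outside the nut's axis: a fingertip cannot circle the nut freely, it works on the tray side. Site is 60 mm above the table.
- tray (a joint): how far (m) the black rubber boot tray is pulled out toward the dock's -x; 0 = fully home against a hard stop, at most 0.08, starts 0.035 to 0.06. Slides level with about 2.5 N of friction, no spring.
- tray_front (a point): middle of the tray's upright front face (towards the robot), 24 mm above the table; moves with the tray. Push here along the dock's +x; nothing stands in front. Tray: flat solid slab 240 mm along x, 300 mm along y, underside 12 mm and top 36 mm (3 mm rim: 39 mm) above the table; its front overhangs the table clear of the base board.
- wing_nut (a joint): how far (rad) the orange wing nut is backed off: 0 = fully tight (hard stop), starts at 4.6 to 6.8, at most 11. Clockwise from above lowers it. Friction about 0.05 N m, stays where left. At value q wing A points q rad counter-clockwise (from above) from the dock's +x, wing B opposite. Nut and steel clip under it sink 5 mm per turn; the clip meets the tray's rim at 0.
- nut_center (a point): on the nut's vertical axis (dock x -80, y 190 mm) at the wings' mid height, 63 mm above the table when tight (0.8 mm higher per rad). Each wing: upright disc, 26 mm across, 7 mm thick, 10 to 36 mm from the axis, 13 mm above and below this height. Hub 22 mm wide, top 5 mm below; clip top 19 mm below. A 4 mm radius stud on the axis ends 70 mm above the table.
- wing_a (a point): centre of wing A's disc, 23 mm from the nut's axis; wing B's lies opposite
- nut_side_left: the half of the wing nut on its +y side of the plane through both wings (origin on the nut's axis at the hub's foot, x toward wing A, z up)
- nut_side_right: the other half of the wing nut, on the -y side of that plane; pressing both halves at once is pinching
- boot_brush: boot brush lying on the tray, wooden back 130 x 45 mm, black bristles below, 38 mm high, origin under its middle; rides along with the tray
- key_bowl: bystander: round open steel bowl, 110 mm wide, 45 mm high; origin under its middle
- hook_jar: bystander: closed glass jar with steel cap, 72 mm wide, 110 mm high; origin under its middle
- torch: bystander: upright red plastic torch, 38 mm wide, 100 mm high, standing on the dock's board; origin under its middle
- ice_scraper: bystander: blue plastic ice scraper lying along its x, about 180 mm long, 90 mm wide, 16 mm high; origin under its middle
- shoehorn: bystander: wooden shoehorn lying along its x, about 235 mm long, 42 mm wide, 12 mm high; origin under its middle
Not all that is in view belongs to the job. Of the things like the boot_brush, leave any that is pink or white; of the rest the smaller one is meant.

How it is judged:
By the outcome, as a careful person would: the job done as asked, in the order asked, and still so for the second after the job is handed in, with the robot touching nothing.
It also fails if it takes over 72 s, if anything falls off the work surface, if the arm or the gripper's body presses on something with over 40 N, if the wrist force passes 120 N, or if a joint passes its speed limit or range.

### The arm

A 6-joint arm with a two-finger parallel gripper is mounted at the origin on the work surface. World frame = base frame: x ahead of the robot, y to its left, z up, the work surface at z = 0. Lengths are in m, angles in degrees, forces in N, time in s.
With the tool pointing down it reaches from about 0.375 to 0.9 m from the base axis. Payload 3.1 kg.
Tool frame: the origin (TCP) lies midway between the tips of the shut fingers; the grasp point (between the pads) lies 19 mm behind it; z points along the fingers, y is the direction in which the jaws open and shut (so a half turn about z gives the same grasp; the last joint's range is limited). The gripper opens to 87 mm and grips with 3 to 60 N. Pads are 19 mm wide; open, the fingers measure 117 mm over their backs; the gripper's body (75 mm by 190 mm) begins 51 mm behind the grasp point.
Start: joints at [66.721, 30.224, 82.088, -0, 67.689, -10.227], TCP at [0.141, 0.609, 0.223] pointing down, gripper open.
Joint ranges: [-176.69, 176.69], [-43.24, 126.21], [12.49, 139.97], [-82, 262], [0, 151.66], [-163.58, 163.58]. Speed limits (degrees/s): [159.86, 159.86, 180, 180, 180, 180].

### API

Orientations are given as a 3x3 rotation matrix whose columns are the frame's x, y, z axes.
In Python, from rig import bot gives the robot as it stands.
- The arm moves only by the tool carry_out, never from a script. Its arguments are lists of equal length, an entry for each row: "grip": the gripper's target within -1 to 1 (fully open at 1, half-way at 0, shut at -1); "slide": the shift along the tool's x, y, z in mm, a list of three; "twist": the turn, a rotation vector about the tool's x, y, z in rad, a list of three. In form: {"grip": [grip, ...], "slide": [[dx, dy, dz], ...], "twist": [[wx, wy, wz], ...]}. A call has 1 to 12 rows; each row shifts and turns the pose as measured when the row begins, along the tool's axes as they then stand; what a row does not reach is not made up. A row lasts 1/10 s, in which the tool goes at most 50 mm and 8.59 degrees, less where a joint would pass 70% of its speed; a pose out of reach is approached as far as the arm can. A call is refused whole if a number of a shift passes 50 or a number of a turn 0.15, either way. A call with a gripper value outside its range is refused whole. The fingers move at their own pace and stop on an object; the grip force is fixed at half the most. Time passes only in rows, so rows that do not move let the fingers close. It gives the time, the measured TCP pose, the force and the opening at its end, in the units of the state.
- bot.read_state(): the state, without advancing time (a new reading comes with each control period).
- bot.capture(name): name is "scene" or "top"; returns a dict with "color" (420x560x3 uint8, red, green, blue), "depth" (420x560 float32, m along the optical axis (not along the pixel's ray), 0 where there is no reading), "fx", "fy", "cx", "cy" (pixels), "position" and "rotation" of the camera in the world. Camera axes: x right, y up, looking along -z (the intrinsics and any distortion apply to the point x, -y, -z); pixel columns grow to the right and rows downward; lengths in m; the calibration is good to about 2 mm. A picture is of the moment at which its call begins.
- bot.hand_in(): hands the job in, once; it reports no verdict.
The state is a dict: "time_s": time; "joint_positions": joint angles; "qvel": joint speeds; "tau": joint torques, N m; "position": TCP position; "tcp_rot": TCP orientation; "force": force on the tool from outside, world axes, zero at the start; "moment": the same for the moment, N m; "opening": opening from 0.0 (shut) to 1.0 (fully open).
Only numpy, scipy, OpenCV 4.12 (cv2) and the standard library are available. Lean on these libraries where they do the work, as an engineer would, in place of code of your own. Each camera call takes 0.05 s, during which the arm holds its last target.

## Working session

There is one attempt and no reset: what is moved stays moved. The work goes in short steps, Python scripts to look and compute and a tool call to move; the robot and the scene stay as the last step left them, time stands still between calls to the robot, and variables do not carry over. Pictures are saved under pics/ and viewed, and the job is handed in when it is done.

Besides the shell and the picture viewer there is one more tool, called after "Request:" as name(argument=value, ...) on one line, values as JSON. carry_out: Moves the arm, as the interface text tells. Its arguments: {"type":"object","properties":{"grip":{"type":"array"},"slide":{"type":"array"},"twist":{"type":"array"}},"required":["grip","slide","twist"]}

```bash
mkdir -p pics; ls; cat > h.py <<'E'
import numpy as np,cv2
from rig import bot
def snap(n,tag):
    c=bot.capture(n); cv2.imwrite(f'pics/{tag}.png',c['color'][:,:,::-1]); np.savez(f'/tmp/{tag}.npz',**c); return c
def load(tag): return dict(np.load(f'/tmp/{tag}.npz'))
def plane(c,u,v,z):
    d=np.stack([(np.asarray(u,float)-c['cx'])/c['fx'],-(np.asarray(v,float)-c['cy'])/c['fy'],-np.ones_like(np.asarray(u,float))],-1)@c['rotation'].T
    p=c['position']; return p+d*((z-p[2])/d[...,2])[...,None]
def cloud(c):
    v,u=np.mgrid[:420,:560]; D=c['depth']
    P=np.stack([(u-c['cx'])/c['fx']*D,-(v-c['cy'])/c['fy']*D,-D],-1); return P@c['rotation'].T+c['position']
E
python3 - <<'E'
from h import *
for n in('scene','top'):
    c=snap(n,n+'0'); print({k:c[k] for k in c if k not in('color','depth')})
print(bot.read_state())
E
```

```text
pics
{'fx': 395.0660889095555, 'fy': 395.0660889095555, 'cx': 284.12738563194483, 'cy': 213.1063232488042, 'position': array([ 1.3266544 , -0.47503481,  0.74191686]), 'rotation': array([[ 0.503548  , -0.48886243,  0.71235731],
       [ 0.86396677,  0.28579247, -0.41458905],
       [-0.00090935,  0.82421853,  0.56627112]])}
{'fx': 414.4030143638958, 'fy': 414.4030143638958, 'cx': 282.42605362535494, 'cy': 209.07020159942994, 'position': array([ 0.41940919, -0.02565094,  1.12004125]), 'rotation': array([[ 0.00976611,  0.99528702, -0.09647993],
       [-0.99994881,  0.00946528, -0.00357526],
       [-0.0026452 ,  0.09650991,  0.99532851]])}
{'time_s': 0.1, 'joint_positions': array([ 6.67198380e+01,  3.02737211e+01,  8.21496219e+01, -1.75293233e-03,
        6.76891460e+01, -1.02262857e+01]), 'qvel': array([-0.00556074, -0.13994449, -0.08086139, -0.04825526,  0.1006316 ,
       -0.07185083]), 'tau': array([-2.39205980e-05, -4.40988028e+01, -1.77150965e+01,  6.34813076e-02,
        5.33529266e-02, -4.52669224e-05]), 'position': array([0.14086916, 0.60823557, 0.22166541]), 'tcp_rot': array([[-9.74160618e-01,  2.25855105e-01, -7.49950591e-04],
       [ 2.25856122e-01,  9.74158980e-01, -1.81464141e-03],
       [ 3.20725077e-04, -1.93713313e-03, -9.99998072e-01]]), 'force': array([ 0.12011573,  0.41361797, -0.6486078 ]), 'moment': array([-0.05788351, -0.00201306,  0.03572462]), 'opening': 1.0029395576565485}
```

View pics/scene0.png

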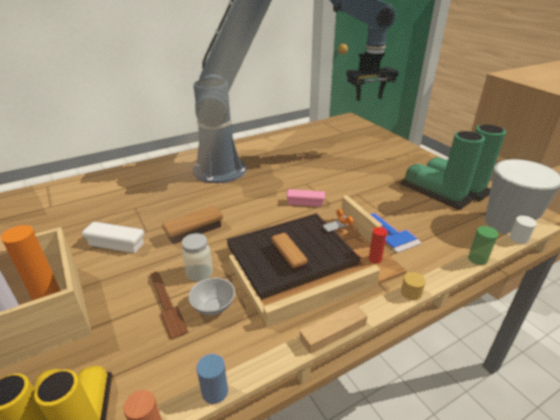

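View pics/top0.png

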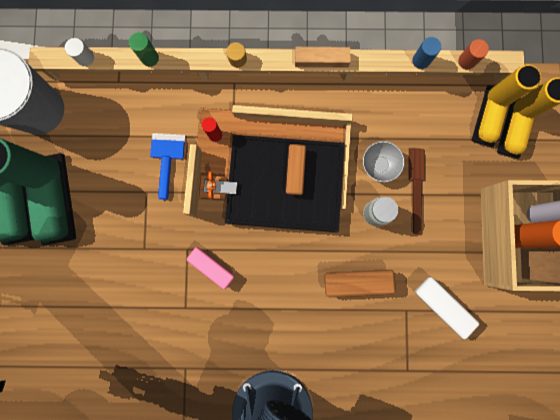

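The tray (top px ~228-345, 135-230) is in front of the robot with the brush on it. The nut is at ~(212,186) and its cheek at ~(191,180). Next I'll zoom in and measure.

```bash
python3 - <<'E'
from h import *
c=load('top0'); im=c['color'][:,:,::-1]
cv2.imwrite('pics/z1.png',cv2.resize(im[90:245,170:370],(800,620),interpolation=cv2.INTER_CUBIC)[:600])
s=load('scene0')['color'][:,:,::-1]
cv2.imwrite('pics/z2.png',cv2.resize(s[180:290,220:400],(800,489),interpolation=cv2.INTER_CUBIC))
P=cloud(c)
for uv in [(239,220),(330,222),(285,215),(240,150),(213,186),(191,180),(295,170),(228,187),(290,232)]: print(uv,P[uv[1],uv[0]].round(4))
hsv=cv2.cvtColor(im,cv2.COLOR_BGR2HSV)
# tray black
m=(hsv[:,:,2]<60).astype(np.uint8); m[:, :200]=0;m[:,360:]=0;m[:120]=0;m[240:]=0
n,l,st,ce=cv2.connectedComponentsWithStats(m); i=1+st[1:,4].argmax(); print(st[i])
q=cv2.findContours((l==i).astype(np.uint8),0,1)[0]; q=max(q,key=len)[:,0]
X=plane(c,q[:,0],q[:,1],0.039)
r=cv2.minAreaRect((X[:,:2]*1000).astype(np.float32)); print(r,cv2.boxPoints(r))
E
```

```text
(239, 220) [0.4947 0.0919 0.0354]
(330, 222) [ 0.4919 -0.1471  0.0328]
(285, 215) [ 0.5089 -0.0287  0.0368]
(240, 150) [0.6818 0.0929 0.0354]
(213, 186) [0.5803 0.1581 0.0608]
(191, 180) [0.5916 0.2102 0.0837]
(295, 170) [ 0.6224 -0.0532  0.0697]
(228, 187) [0.5802 0.1213 0.0459]
(290, 232) [ 0.466  -0.0427 -0.0012]
[ 225  134  120   98 9103]
((594.3501586914062, -26.22076416015625), (301.199462890625, 238.99444580078125), 85.84577178955078) [[ 464.25723 -167.76826]
 [ 702.6238  -185.08138]
 [ 724.4431   115.32674]
 [ 486.07654  132.63985]]
```

View pics/z1.png

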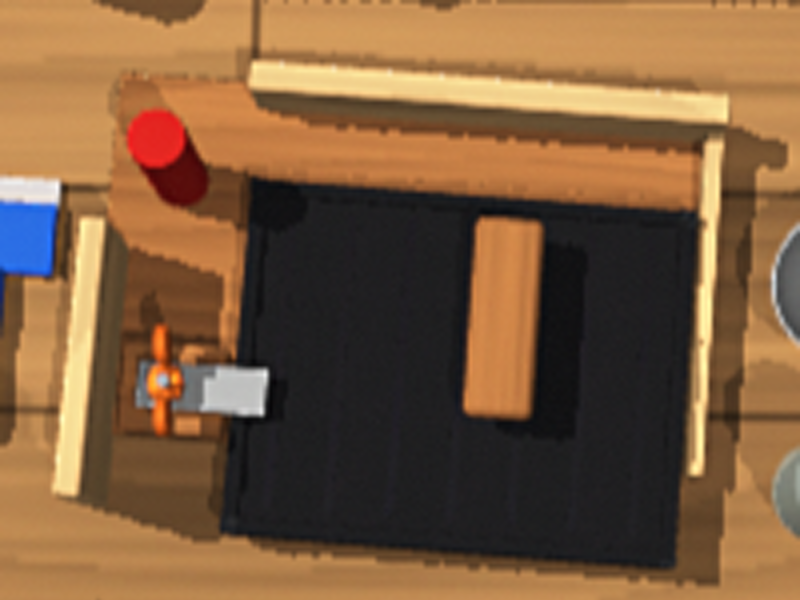

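View pics/z2.png

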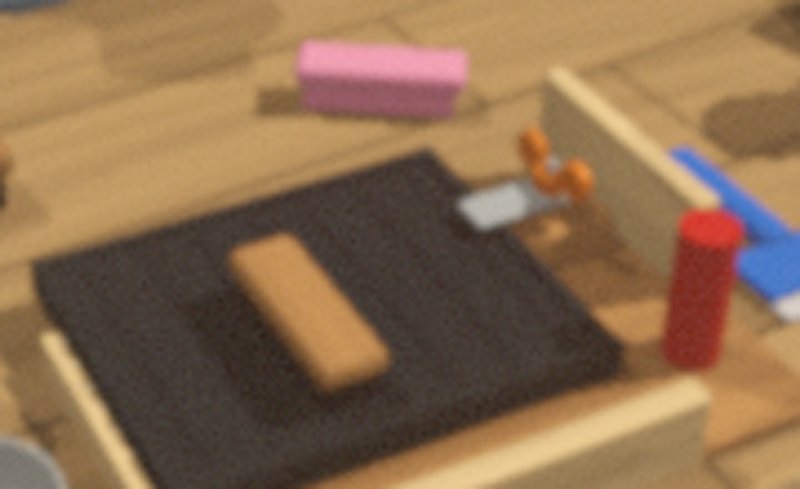

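```bash
cat >> h.py <<'E'
YAW=np.radians(-4.15)
ex=np.array([np.cos(YAW),np.sin(YAW)]); ey=np.array([-np.sin(YAW),np.cos(YAW)])
def orange(c,box):
    hsv=cv2.cvtColor(c['color'],cv2.COLOR_RGB2HSV); u0,u1,v0,v1=box
    m=((hsv[:,:,0]<14)&(hsv[:,:,1]>215)&(hsv[:,:,2]>110)).astype(np.uint8); k=np.zeros_like(m); k[v0:v1,u0:u1]=m[v0:v1,u0:u1]
    v,u=np.nonzero(k); return u,v
E
python3 - <<'E'
from h import *
c=load('top0'); u,v=orange(c,(202,222,165,205)); P=plane(c,u,v,0.070)
print(len(u),u.mean(),v.mean(),u.min(),u.max(),v.min(),v.max())
m=P.mean(0); w,V=np.linalg.eigh(np.cov(P[:,:2].T)); d=V[:,1]; 
print('axis',m,np.sqrt(w),'wing ang in dock',np.degrees(np.arctan2(d[1],d[0])-YAW)%180)
vis=c['color'][:,:,::-1].copy(); vis[v,u]=(255,0,255); cv2.imwrite('pics/z3.png',cv2.resize(vis[160:210,185:250],(780,600),interpolation=cv2.INTER_NEAREST))
# cheek top
hsv=cv2.cvtColor(c['color'],cv2.COLOR_RGB2HSV)
Q=cloud(c); k=(abs(Q[:,:,2]-.085)<.006)&(Q[:,:,0]<.73)&(Q[:,:,0]>.45)&(Q[:,:,1]>.17)&(Q[:,:,1]<.26)
X=Q[k]; a=np.c_[X[:,:2]@ex,X[:,:2]@ey]; print('cheek top dock-dir coords',np.percentile(a,[2,50,98],axis=0))
r=cv2.minAreaRect((X[:,:2]*1000).astype(np.float32)); print(r)
v_,u_=np.nonzero(k); print(cv2.fitLine(plane(c,u_,v_,.085)[:,:2].astype(np.float32),2,0,.01,.01).ravel())
print('nut in those', m[:2]@ex,m[:2]@ey)
E
```

```text
64 210.734375 185.296875 208 214 172 198
axis [0.58065461 0.16232701 0.07      ] [0.0037426  0.02052651] wing ang in dock 5.613890369415913
cheek top dock-dir coords [[0.490911   0.24730468]
 [0.57653273 0.25601141]
 [0.66338668 0.26485078]]
((613.1934204101562, 210.26068115234375), (37.02685546875, 216.81661987304688), 79.43855285644531)
[ 0.99706703 -0.07653338  0.5935163   0.21293914]
nut in those 0.5673848783897764 0.20392210970223937
```

View pics/z3.png

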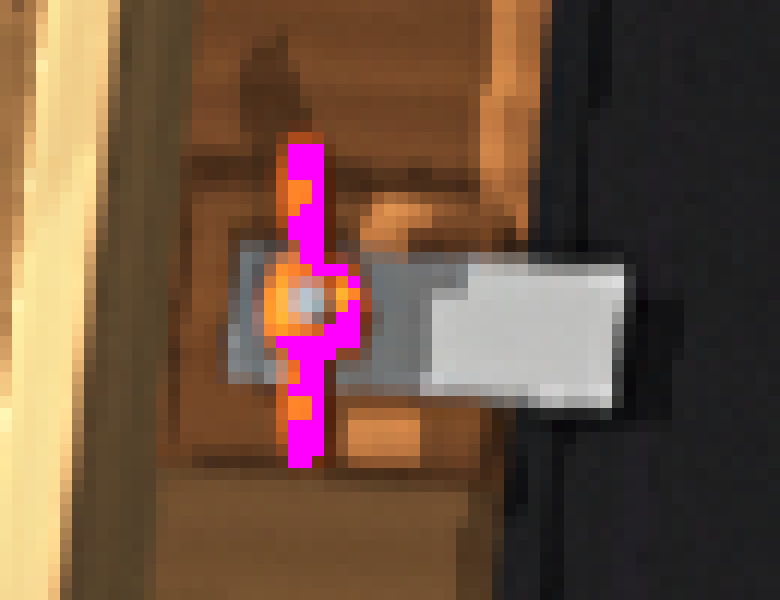

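```bash
sed -i 's/>215)&(hsv\[:,:,2\]>110)/>185)\&(hsv[:,:,2]>140)/' h.py
python3 - <<'E'
from h import *
c=load('top0'); print('stud',plane(c,np.array(210.4),np.array(184.5),.070)); 
for p in [(209.6,171.3),(209.6,198.6)]: print(plane(c,np.array(p[0]),np.array(p[1]),.070))
s=load('scene0'); Ps=cloud(s)
im=s['color'][:,:,::-1]; cv2.imwrite('pics/z4.png',cv2.resize(im[200:240,315:375],(800,533),interpolation=cv2.INTER_NEAREST))
# project estimate to scene
def proj(c,p):
    x=c['rotation'].T@(np.array(p)-c['position']); return c['cx']+c['fx']*x[0]/-x[2], c['cy']-c['fy']*x[1]/-x[2]
for p in [(.581,.163,.07),(.604,.163,.068),(.558,.163,.068),(.475,-.0176,.024),(.486,.1326,.039)]: print(proj(s,p))
E
```

```text
stud [0.58267084 0.16323754 0.07      ]
[0.61692033 0.16620408 0.07      ]
[0.54628101 0.16431523 0.07      ]
(np.float64(343.37112412526994), np.float64(215.43684058496854))
(np.float64(348.09129122377936), np.float64(219.85471583172443))
(np.float64(338.66931797313407), np.float64(212.22695146668602))
(np.float64(273.29303538081336), np.float64(227.77011214818782))
(np.float64(316.49227813246307), np.float64(211.4408089238501))
```

View pics/z4.png

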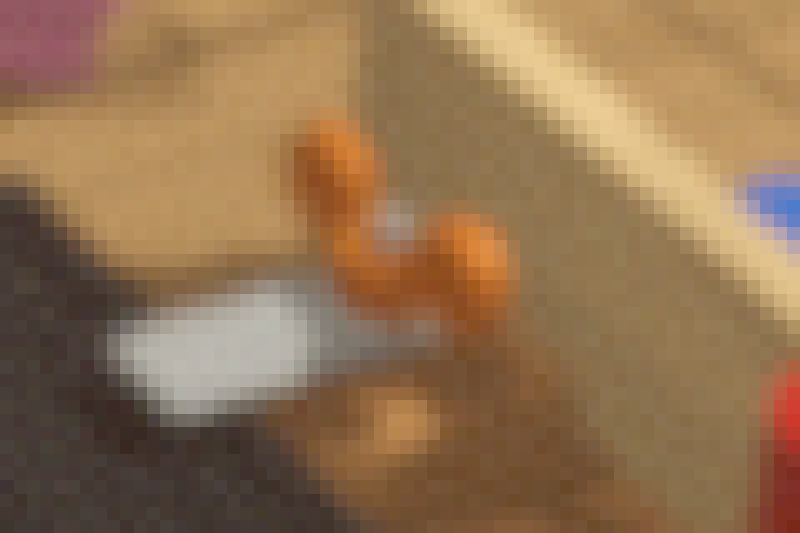

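```bash
cat >> h.py <<'E'
def cur():
    s=bot.read_state(); R=s['tcp_rot']; a=np.arctan2(R[1,1],R[0,1]); return s,s['position'],a,R
def plan(targets):
    """targets: (x,y,z,yaw_tooly_deg,nrows); prints rounded rows, assuming tool down"""
    s,p,a,R=cur(); p=p.copy()
    # tilt correction, level the tool
    zt=R[:,2]; tilt=R.T@np.cross(zt,[0,0,-1]); print('pos',p.round(4),'yaw',np.degrees(a).round(2),'tilt(tool)',tilt.round(4),'F',s['force'].round(1),'t',round(s['time_s'],2))
    S=[];W=[]
    for (x,y,z,yw,n) in targets:
        q=np.array([x,y,z]); da=(np.radians(yw)-a+np.pi)%(2*np.pi)-np.pi
        for i in range(n):
            st=(q-p)/(n-i); ty=np.array([np.cos(a),np.sin(a),0]); tz=np.array([0,0,-1.]); tx=np.cross(ty,tz)
            S.append([round(float(st@k*1000),1) for k in (tx,ty,tz)]); W.append([0,0,round(-da/n,3)])
            p=p+st; a+=da/n
    print('slide',S); print('twist',W)
E
python3 - <<'E'
from h import *
plan([(.45,.30,.20,80,11),(.43,-.0145,.16,85.85,10)])
E
```

```text
pos [0.1409 0.6082 0.2217] yaw 76.95 tilt(tool) [-0.0019 -0.0003 -0.    ] F [ 0.1  0.4 -0.6] t 0.1
slide [[-33.7, -21.0, 2.0], [-33.6, -21.1, 2.0], [-33.5, -21.3, 2.0], [-33.4, -21.4, 2.0], [-33.3, -21.6, 2.0], [-33.2, -21.8, 2.0], [-33.1, -21.9, 2.0], [-33.0, -22.1, 2.0], [-32.9, -22.2, 2.0], [-32.8, -22.4, 2.0], [-32.7, -22.6, 2.0], [-3.5, -31.3, 4.0], [-3.2, -31.4, 4.0], [-2.9, -31.4, 4.0], [-2.5, -31.4, 4.0], [-2.2, -31.4, 4.0], [-1.9, -31.5, 4.0], [-1.6, -31.5, 4.0], [-1.2, -31.5, 4.0], [-0.9, -31.5, 4.0], [-0.6, -31.5, 4.0]]
twist [[0, 0, np.float64(-0.005)], [0, 0, np.float64(-0.005)], [0, 0, np.float64(-0.005)], [0, 0, np.float64(-0.005)], [0, 0, np.float64(-0.005)], [0, 0, np.float64(-0.005)], [0, 0, np.float64(-0.005)], [0, 0, np.float64(-0.005)], [0, 0, np.float64(-0.005)], [0, 0, np.float64(-0.005)], [0, 0, np.float64(-0.005)], [0, 0, np.float64(-0.01)], [0, 0, np.float64(-0.01)], [0, 0, np.float64(-0.01)], [0, 0, np.float64(-0.01)], [0, 0, np.float64(-0.01)], [0, 0, np.float64(-0.01)], [0, 0, np.float64(-0.01)], [0, 0, np.float64(-0.01)], [0, 0, np.float64(-0.01)], [0, 0, np.float64(-0.01)]]
```

Request:
carry_out(grip=[-1,-1,-1,-1,-1,-1,-1,-1,-1,-1,-1,-1], slide=[[-33,-21,2],[-33,-21,2],[-33,-21,2],[-33,-21,2],[-33,-22,2],[-33,-22,2],[-33,-22,2],[-33,-22,2],[-33,-22,2],[-33,-22,2],[-33,-22,2],[0,0,0]], twist=[[0,0,-0.01],[0,0,-0.01],[0,0,-0.01],[0,0,-0.01],[0,0,-0.01],[0,0,-0.01],[0,0,-0.01],[0,0,-0.01],[0,0,-0.01],[0,0,-0.01],[0,0,-0.01],[0,0,0]])

```text
time_s: 1.3
position: [0.4665, 0.3, 0.194]
tcp_rot: [[-0.994, 0.107, -0.005], [0.107, 0.994, -0.004], [0.004, -0.005, -1.0]]
force: [0.3, 0.6, 0.5]
opening: 0.034
```

```bash
sed -i 's/round(-da\/n,3)/round(float(-da\/n),3)/' h.py; python3 - <<'E'
from h import *
plan([(.43,-.0145,.15,85.85,11)])
E
```

```text
pos [0.4665 0.3    0.194 ] yaw 83.85 tilt(tool) [-0.0049 -0.0041 -0.    ] F [0.3 0.6 0.5] t 1.3
slide [[0.2, -28.8, 4.0], [0.3, -28.8, 4.0], [0.4, -28.8, 4.0], [0.5, -28.8, 4.0], [0.6, -28.8, 4.0], [0.7, -28.8, 4.0], [0.8, -28.8, 4.0], [0.9, -28.8, 4.0], [1.0, -28.8, 4.0], [1.1, -28.8, 4.0], [1.2, -28.8, 4.0]]
twist [[0, 0, -0.003], [0, 0, -0.003], [0, 0, -0.003], [0, 0, -0.003], [0, 0, -0.003], [0, 0, -0.003], [0, 0, -0.003], [0, 0, -0.003], [0, 0, -0.003], [0, 0, -0.003], [0, 0, -0.003]]
```

Request:
carry_out(grip=[-1,-1,-1,-1,-1,-1,-1,-1,-1,-1,-1,-1], slide=[[0,-29,4],[0,-29,4],[0,-29,4],[0.5,-29,4],[0.5,-29,4],[1,-29,4],[1,-29,4],[1,-29,4],[1,-29,4],[1,-29,4],[1,-29,4],[0,0,0]], twist=[[0,0,-0.003],[0,0,-0.003],[0,0,-0.003],[0,0,-0.003],[0,0,-0.003],[0,0,-0.003],[0,0,-0.003],[0,0,-0.003],[0,0,-0.003],[0,0,-0.003],[0,0,-0.003],[0,0,0]])

```text
time_s: 2.5
position: [0.4249, -0.0232, 0.1474]
tcp_rot: [[-0.997, 0.07, -0.009], [0.07, 0.998, -0.001], [0.009, -0.001, -1.0]]
force: [-0.0, 0.5, 0.1]
opening: 0.005
```

```bash
python3 - <<'E'
from h import *
plan([(.432,-.0145,.019,85.85,7)])
E
```

```text
pos [ 0.4249 -0.0232  0.1474] yaw 85.96 tilt(tool) [-0.0012 -0.0094 -0.    ] F [-0.   0.5  0.1] t 2.5
slide [[-0.9, 1.3, 18.3], [-0.9, 1.3, 18.3], [-0.9, 1.3, 18.3], [-0.9, 1.3, 18.3], [-0.9, 1.3, 18.3], [-0.9, 1.3, 18.3], [-0.9, 1.3, 18.3]]
twist [[0, 0, 0.0], [0, 0, 0.0], [0, 0, 0.0], [0, 0, 0.0], [0, 0, 0.0], [0, 0, 0.0], [0, 0, 0.0]]
```

Request:
carry_out(grip=[-1,-1,-1,-1,-1,-1,-1,-1,-1], slide=[[-1,1,18],[-1,1,18],[-1,1,18],[-1,1,18],[-1,1,18],[-1,1,18],[-1,1,18],[-1,0,1],[0,0,0]], twist=[[0,-0.002,0],[0,-0.002,0],[0,-0.002,0],[0,-0.002,0],[0,-0.002,0],[0,0,0],[0,0,0],[0,0,0],[0,0,0]])

```text
time_s: 3.4
position: [0.4338, -0.0085, 0.0173]
tcp_rot: [[-0.998, 0.07, 0.002], [0.07, 0.998, 0.001], [-0.002, 0.002, -1.0]]
force: [0.4, 0.6, -0.0]
opening: 0.006
```

Request:
carry_out(grip=[-1,-1,-1,-1,-1,-1,-1,-1,-1,-1,-1,-1], slide=[[-5,0,0],[-5,0,0],[-5,0,0],[-5,0,0],[-5,0,0],[-5,0,0],[-5,0,0],[-5,0,0],[-5,0,0],[-5,0,0],[-5,0,0],[-5,0,0]], twist=[[0,0,0],[0,0,0],[0,0,0],[0,0,0],[0,0,0],[0,0,0],[0,0,0],[0,0,0],[0,0,0],[0,0,0],[0,0,0],[0,0,0]])

```text
time_s: 4.6
position: [0.4941, -0.0117, 0.0202]
tcp_rot: [[-0.998, 0.069, -0.005], [0.069, 0.998, 0.003], [0.005, 0.002, -1.0]]
force: [-3.0, 0.5, 1.4]
opening: 0.003
```

Sliding at about 3 N. I'll continue in smaller steps up to the stop.

Request:
carry_out(grip=[-1,-1,-1,-1,-1,-1], slide=[[-4,0,0.5],[-4,0,0.5],[-4,0,0.5],[-3,0,0],[-2,0,0],[-2,0,0]], twist=[[0,0,0],[0,0,0],[0,0,0],[0,0,0],[0,0,0],[0,0,0]])

```text
time_s: 5.2
position: [0.5155, -0.0129, 0.0185]
tcp_rot: [[-0.998, 0.069, -0.004], [0.069, 0.998, 0.003], [0.004, 0.002, -1.0]]
force: [-3.2, 0.2, 2.8]
opening: 0.002
```

Request:
carry_out(grip=[-1,-1,-1,-1], slide=[[-2,0,0],[-2,0,0],[-2,0,0],[-2,0,0]], twist=[[0,0,0],[0,0,0],[0,0,0],[0,0,0]])

```text
time_s: 5.6
position: [0.5192, -0.0129, 0.0182]
tcp_rot: [[-0.998, 0.068, -0.015], [0.068, 0.998, 0.004], [0.015, 0.003, -1.0]]
force: [-6.3, -2.1, 4.7]
opening: 0.004
```

Request:
carry_out(grip=[-1,-1,-1,-1], slide=[[-4,0,0],[-4,0,0],[-4,0,0],[-4,0,0]], twist=[[0,-0.004,0],[0,-0.004,0],[0,-0.004,0],[0,0,0]])

```text
time_s: 6.0
position: [0.5189, -0.0121, 0.0171]
tcp_rot: [[-0.997, 0.065, -0.038], [0.065, 0.998, 0.008], [0.038, 0.006, -0.999]]
force: [-8.6, -1.7, 6.1]
opening: 0.005
```

```bash
python3 - <<'E'
from h import *
plan([(.52,-.0145,.019,85.85,1)])
c=snap('top','top1');snap('scene','scene1')
im=c['color'][:,:,::-1]
cv2.imwrite('pics/z5.png',cv2.resize(im[90:245,170:370],(774,600),interpolation=cv2.INTER_CUBIC))
E
```

```text
pos [ 0.5189 -0.0121  0.0171] yaw 86.27 tilt(tool) [ 0.0056 -0.038   0.    ] F [-8.6 -1.7  6.1] t 6.0
slide [[-1.3, -2.3, -1.9]]
twist [[0, 0, 0.007]]
```

View pics/z5.png

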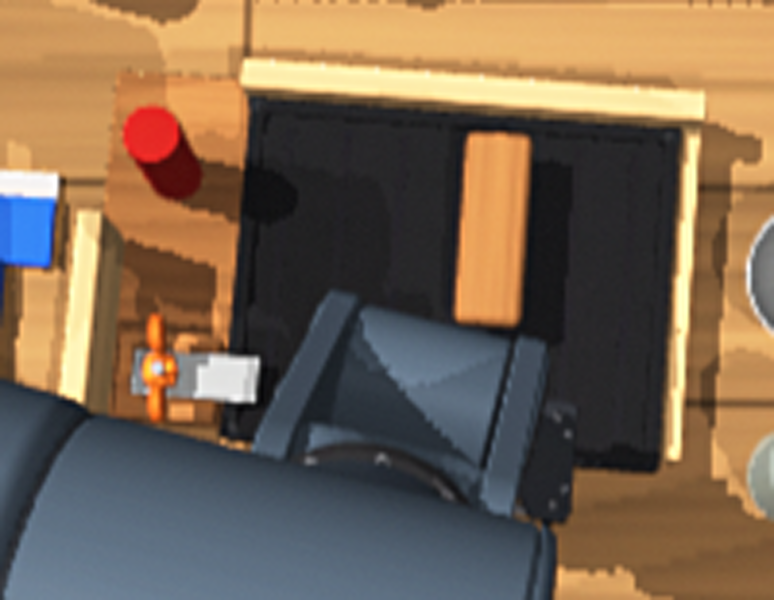

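The tray now sits flush against the back rail and the brush is still on it. The force rises without any further motion. Retreating and going to the nut.

Request:
carry_out(grip=[-1,-1,-1,-1,-1,-1,-1,-1,-1,-1,-1,-1], slide=[[12,0,0],[12,0,0],[0,0,-20],[0,0,-20],[0,0,-20],[0,0,-20],[0,0,-20],[0,0,-20],[0,0,-10],[0,0,0],[0,0,0],[0,0,0]], twist=[[0,-0.02,0],[0,-0.01,0],[0,0,0],[0,0,0],[0,0,0],[0,0,0],[0,0,-0.14],[0,0,-0.14],[0,0,-0.14],[0,0,-0.14],[0,0,-0.14],[0,0,-0.14]])

```text
time_s: 7.3
position: [0.514, -0.0151, 0.1563]
tcp_rot: [[-0.693, -0.719, 0.039], [-0.72, 0.694, -0.002], [-0.026, -0.03, -0.999]]
force: [-0.1, -0.0, 0.7]
opening: 0.002
```

```bash
python3 - <<'E'
from h import *
plan([(.610,.184,.13,175,10)])
c=snap('top','top2')
im=c['color'][:,:,::-1]
cv2.imwrite('pics/z6.png',cv2.resize(im[90:245,170:370],(774,600),interpolation=cv2.INTER_CUBIC))
E
```

```text
pos [ 0.514  -0.0151  0.1563] yaw 136.03 tilt(tool) [-0.0297  0.0256  0.    ] F [-0.1 -0.   0.7] t 7.3
slide [[-21.0, 6.9, 2.6], [-21.4, 5.5, 2.6], [-21.7, 4.0, 2.6], [-22.0, 2.5, 2.6], [-22.1, 1.0, 2.6], [-22.1, -0.5, 2.6], [-22.0, -2.0, 2.6], [-21.8, -3.5, 2.6], [-21.5, -5.0, 2.6], [-21.2, -6.4, 2.6]]
twist [[0, 0, -0.068], [0, 0, -0.068], [0, 0, -0.068], [0, 0, -0.068], [0, 0, -0.068], [0, 0, -0.068], [0, 0, -0.068], [0, 0, -0.068], [0, 0, -0.068], [0, 0, -0.068]]
```

View pics/z6.png

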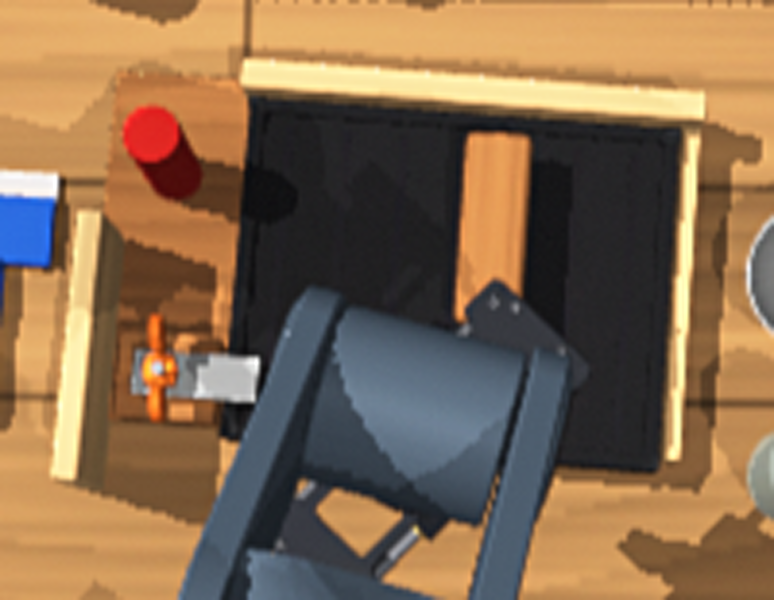

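Request:
carry_out(grip=[-1,-1,-1,-1,-1,-1,-1,-1,-1,-1,-1,-1], slide=[[-21,7,0],[-21,5.5,1],[-22,4,1],[-22,2.5,1],[-22,1,1],[-22,-0.5,2],[-22,-2,2],[-22,-3.5,2],[-21,-5,2],[-21,-6.5,2],[0,0,0],[0,0,0]], twist=[[-0.015,0.012,-0.07],[-0.015,0.012,-0.07],[0,0,-0.07],[0,0,-0.07],[0,0,-0.07],[0,0,-0.07],[0,0,-0.07],[0,0,-0.07],[0,0,-0.07],[0,0,-0.05],[0,0,0],[0,0,0]])

```text
time_s: 8.55
position: [0.6256, 0.2057, 0.1436]
tcp_rot: [[-0.115, -0.993, 0.037], [-0.993, 0.114, -0.024], [0.02, -0.039, -0.999]]
force: [0.3, 0.7, 0.3]
opening: 0.005
```

```bash
python3 - <<'E'
from h import *
plan([(.610,.184,.12,175,3)]); print(bot.read_state()['joint_positions'])
E
```

```text
pos [0.6256 0.2057 0.1436] yaw 173.44 tilt(tool) [-0.0391 -0.0195  0.    ] F [0.3 0.7 0.3] t 8.55
slide [[7.8, 4.3, 7.9], [7.7, 4.4, 7.9], [7.7, 4.5, 7.9]]
twist [[0, 0, -0.009], [0, 0, -0.009], [0, 0, -0.009]]
[   9.29020484   37.34726395   82.29457437   -1.98068013   58.5241689
 -163.12512347]
```

```bash
python3 - <<'E'
from h import *
plan([(.6035,.1845,.13,163,4)])
E
```

```text
pos [0.6256 0.2057 0.1436] yaw 173.44 tilt(tool) [-0.0391 -0.0195  0.    ] F [0.3 0.7 0.3] t 8.55
slide [[5.9, 4.9, 3.4], [6.1, 4.6, 3.4], [6.3, 4.3, 3.4], [6.5, 4.0, 3.4]]
twist [[0, 0, 0.046], [0, 0, 0.046], [0, 0, 0.046], [0, 0, 0.046]]
```

Request:
carry_out(grip=[-1,-1,-1,-1,-1,-1,-1], slide=[[6,5,3],[6,5,3],[6,4,3],[6,4,3],[0,0,0],[0,0,0],[0,0,0]], twist=[[0,0,0.046],[0,0,0.046],[-0.01,-0.005,0.046],[-0.01,-0.005,0.046],[-0.01,-0.005,0],[0,0,0],[0,0,0]])

```text
time_s: 9.25
position: [0.6046, 0.1792, 0.1317]
tcp_rot: [[-0.315, -0.949, 0.015], [-0.949, 0.315, 0.0], [-0.005, -0.015, -1.0]]
force: [0.9, 0.3, -0.8]
opening: 0.01
```

```bash
python3 - <<'E'
from h import *
plan([(.6035,.1845,.10,163,4)]); print(bot.read_state()['joint_positions'])
E
```

```text
pos [0.6046 0.1792 0.1317] yaw 161.63 tilt(tool) [-0.0146  0.005   0.    ] F [ 0.9  0.3 -0.8] t 9.25
slide [[-1.2, 0.7, 7.9], [-1.2, 0.7, 7.9], [-1.2, 0.7, 7.9], [-1.2, 0.6, 7.9]]
twist [[0, 0, -0.006], [0, 0, -0.006], [0, 0, -0.006], [0, 0, -0.006]]
[ 6.41822311e+00  3.65511601e+01  8.65258642e+01 -1.06948797e-01
  5.60443043e+01 -1.55159735e+02]
```

Request:
carry_out(grip=[-1,-1,-1,-1,-1,-1], slide=[[-1.5,1,8],[-1.5,1,8],[-1.5,0.5,8],[-1,0.5,8],[0,0,0],[0,0,0]], twist=[[-0.007,0.002,0],[-0.007,0.002,0],[0,0,0],[0,0,0],[0,0,0],[0,0,0]])

```text
time_s: 9.85
position: [0.6039, 0.1868, 0.0961]
tcp_rot: [[-0.314, -0.95, -0.0], [-0.95, 0.314, 0.001], [-0.001, 0.001, -1.0]]
force: [-0.6, -0.1, -0.5]
opening: 0.006
```

```bash
python3 - <<'E'
from h import *
plan([(.6035,.1845,.064,162,5)])
c=snap('top','top3');s=snap('scene','scene3')
a=cv2.resize(c['color'][150:210,180:250,::-1],(400,343),interpolation=cv2.INTER_CUBIC)
b=cv2.resize(s['color'][190:250,310:380,::-1],(400,343),interpolation=cv2.INTER_CUBIC)
cv2.imwrite('pics/z7.png',np.hstack([a,b]))
E
```

```text
pos [0.6039 0.1868 0.0961] yaw 161.72 tilt(tool) [ 0.0005  0.0008 -0.    ] F [-0.6 -0.1 -0.5] t 9.85
slide [[0.5, -0.1, 6.4], [0.5, -0.1, 6.4], [0.5, -0.1, 6.4], [0.5, -0.1, 6.4], [0.5, -0.1, 6.4]]
twist [[0, 0, -0.001], [0, 0, -0.001], [0, 0, -0.001], [0, 0, -0.001], [0, 0, -0.001]]
```

View pics/z7.png

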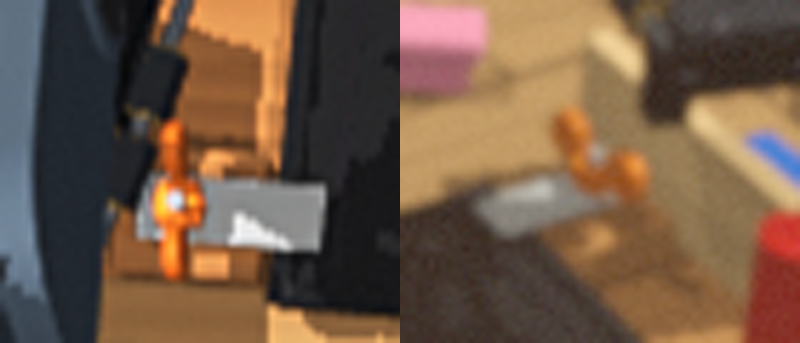

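```bash
python3 - <<'E'
from h import *
def proj(c,p):
    x=c['rotation'].T@(np.array(p)-c['position']); return np.array([c['cx']+c['fx']*x[0]/-x[2], c['cy']-c['fy']*x[1]/-x[2]])
c=load('top3');s=load('scene3')
p=bot.read_state()['position']
for dz in(0,.03,.06): print(dz,proj(c,p+[0,0,dz]),proj(s,p+[0,0,dz]))
def mark(c,x0,y0,w,h,S):
    b=cv2.resize(c['color'][y0:y0+h,x0:x0+w,::-1],(w*S,h*S),interpolation=cv2.INTER_CUBIC)
    b=cv2.convertScaleAbs(b,alpha=1.8,beta=25)
    for dz in(0,.03,.06):
        q=(proj(c,p+[0,0,dz])-[x0,y0]+.5)*S; cv2.circle(b,(int(q[0]),int(q[1])),3,(0,255,0),-1)
    return b
cv2.imwrite('pics/z8.png',np.hstack([mark(c,180,140,57,80,7),mark(s,310,170,57,80,7)]))
Q=cloud(c)
for v in range(155,190,3): print(v,[f'{Q[v,u,2]:.3f}' for u in range(196,216,2)])
E
```

```text
0 [199.38746985 174.36002979] [355.43412203 209.53168592]
0.03 [196.89374662 172.14039795] [356.48939919 200.8920321 ]
0.06 [194.24769158 169.78517747] [357.5766688  191.99045306]
155 ['0.419', '0.410', '0.397', '0.263', '0.263', '0.202', '0.011', '0.181', '0.177', '0.012']
158 ['0.416', '0.407', '0.393', '0.266', '0.207', '0.187', '0.191', '0.179', '0.009', '0.010']
161 ['0.420', '0.400', '0.380', '0.263', '0.196', '0.188', '0.189', '0.190', '0.175', '0.011']
164 ['0.422', '0.400', '0.382', '0.209', '0.189', '0.191', '0.188', '0.187', '0.008', '0.009']
167 ['0.421', '0.404', '0.255', '0.199', '0.188', '0.189', '0.188', '0.176', '0.008', '0.012']
170 ['0.427', '0.408', '0.212', '0.128', '0.187', '0.189', '0.187', '0.011', '0.008', '0.008']
173 ['1.120', '0.410', '0.191', '0.181', '0.184', '0.011', '0.013', '0.079', '0.062', '0.009']
176 ['0.431', '0.411', '0.188', '0.187', '0.187', '0.184', '0.030', '0.079', '0.063', '0.009']
179 ['0.433', '0.415', '0.190', '0.189', '0.187', '0.174', '0.034', '0.075', '0.061', '0.035']
182 ['0.436', '0.419', '0.186', '0.191', '0.183', '0.050', '0.061', '0.068', '0.059', '0.062']
185 ['0.438', '0.421', '0.190', '0.189', '0.173', '0.048', '0.061', '0.070', '0.065', '0.062']
188 ['0.442', '0.425', '0.176', '0.032', '0.044', '0.048', '0.058', '0.064', '0.062', '0.062']
```

View pics/z8.png

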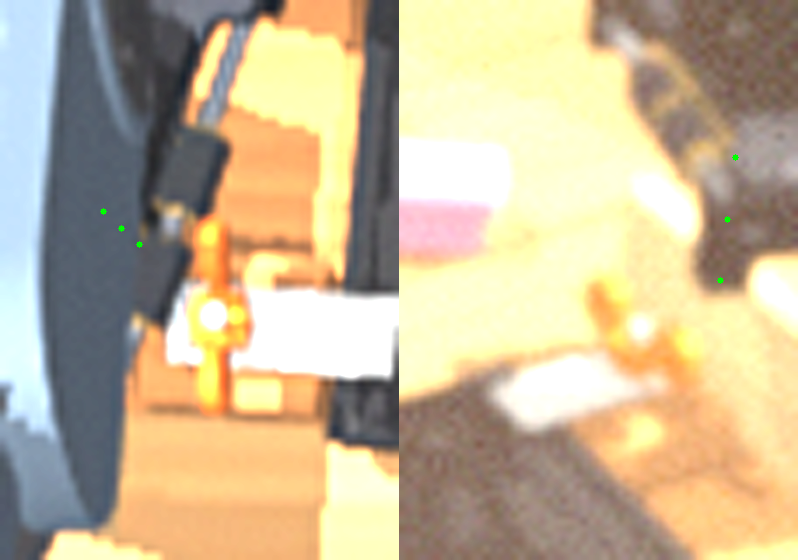

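Request:
carry_out(grip=[-1,-1,-1,-1,-1,-1,-1], slide=[[0.5,0,7],[0.5,0,7],[0.5,0,7],[0.5,0,7],[0,0,3],[0,0,0],[0,0,0]], twist=[[0,0,0],[0,0,0],[0,0,0],[0,0,0],[0,0,0],[0,0,0],[0,0,0]])

```text
time_s: 10.65
position: [0.6036, 0.1844, 0.0631]
tcp_rot: [[-0.314, -0.949, 0.001], [-0.949, 0.314, 0.001], [-0.001, -0.0, -1.0]]
force: [0.1, 0.2, 0.3]
opening: 0.0
```

```bash
cat >> h.py <<'E'
N=np.array([.583,.164])
def rel():
    s,p,a,R=cur(); d=(p[:2]-N)*1000; print('rel N world mm',d.round(1),'z',(p[2]*1000).round(1),'yaw',np.degrees(a).round(1),'F',s['force'].round(1),'M',s['moment'].round(2),'tilt',(R.T@np.cross(R[:,2],[0,0,-1])).round(4),'t',round(s['time_s'],2),'j6',s['joint_positions'][5].round(1))
    # arc row: rotate about N by dth per row
    ca,sa=np.cos(a),np.sin(a); ty=np.array([ca,sa]); tx=np.array([sa,-ca])*1.0
    tx=np.cross([ca,sa,0],[0,0,-1])[:2]
    for dth in(-.08,-.1,):
        step=np.array([[np.cos(dth)-1,-np.sin(dth)],[np.sin(dth),np.cos(dth)-1]])@d
        print('arc',dth,'slide',(step@tx).round(1),(step@ty).round(1),'r',np.hypot(*d).round(1),'ang',np.degrees(np.arctan2(d[1],d[0])).round(1))
    print('tool x,y in world',tx.round(2),ty.round(2))
E
python3 -c "
from h import *
rel()"
```

```text
rel N world mm [20.6 20.4] z 63.1 yaw 161.7 F [0.1 0.2 0.3] M [ 0.07  0.08 -0.  ] tilt [-0.0004  0.0011  0.    ] t 10.65 j6 -154.9
arc -0.08 slide 1.1 -2.0 r 29.0 ang 44.8
arc -0.1 slide 1.4 -2.5 r 29.0 ang 44.8
tool x,y in world [-0.31 -0.95] [-0.95  0.31]
```

Request:
carry_out(grip=[-1,-1,-1,-1,-1,-1,-1,-1], slide=[[1.9,-0.6,0],[1.9,-0.6,0],[1.6,-2.1,0],[1.6,-2.1,0],[1.6,-2.1,0],[1.6,-2.1,0],[1.6,-2.1,0],[0,0,0]], twist=[[0,0,0],[0,0,0],[0,0,0.1],[0,0,0.1],[0,0,0.1],[0,0,0.1],[0,0,0.1],[0,0,0]])

```text
time_s: 11.45
position: [0.6106, 0.171, 0.0641]
tcp_rot: [[-0.746, -0.666, 0.007], [-0.666, 0.746, 0.008], [-0.01, 0.001, -1.0]]
force: [0.4, 0.4, 0.4]
opening: 0.002
```

```bash
python3 - <<'E'
from h import *
rel()
c=snap('top','top4');s=snap('scene','scene4')
a=cv2.resize(c['color'][150:210,180:250,::-1],(400,343),interpolation=cv2.INTER_CUBIC)
b=cv2.resize(s['color'][190:250,310:380,::-1],(400,343),interpolation=cv2.INTER_CUBIC)
cv2.imwrite('pics/z9.png',np.hstack([a,b]))
E
```

```text
rel N world mm [27.6  7. ] z 64.1 yaw 131.8 F [0.4 0.4 0.4] M [ 0.1   0.04 -0.05] tilt [0.0015 0.0102 0.    ] t 11.45 j6 -126.8
arc -0.08 slide 1.1 -2.0 r 28.4 ang 14.3
arc -0.1 slide 1.4 -2.5 r 28.4 ang 14.3
tool x,y in world [-0.75 -0.67] [-0.67  0.75]
```

View pics/z9.png

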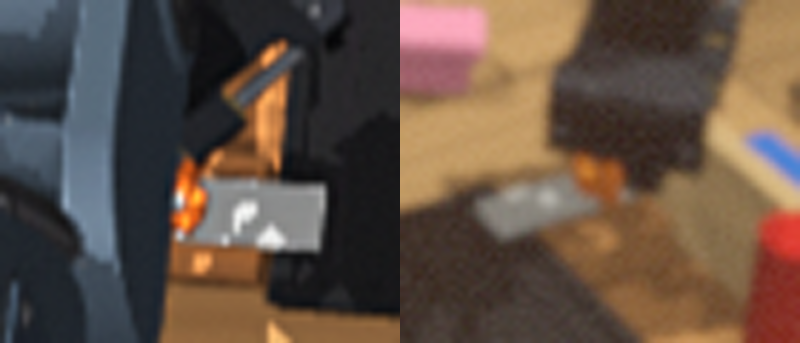

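Request:
carry_out(grip=[-1,-1,-1,-1,-1,-1,-1,-1,-1,-1], slide=[[1.6,-2.4,0.2],[1.6,-2.4,0.2],[1.6,-2.4,0.2],[1.6,-2.4,0.2],[1.6,-2.4,0.2],[1.6,-2.4,0.2],[1.6,-2.4,0.2],[1.6,-2.4,0.2],[1.6,-2.4,0.2],[1.6,-2.4,0.2]], twist=[[0,0.005,0.1],[0,0.005,0.1],[0,0,0.1],[0,0,0.1],[0,0,0.1],[0,0,0.1],[0,0,0.1],[0,0,0.1],[0,0,0.1],[0,0,0.1]])

```text
time_s: 12.55
position: [0.6106, 0.1474, 0.0642]
tcp_rot: [[-0.958, 0.285, 0.02], [0.285, 0.958, 0.007], [-0.017, 0.012, -1.0]]
force: [1.7, 0.4, -1.5]
opening: 0.004
```

```bash
cat >> h.py <<'E'
def two(t):
    c=snap('top','top'+t);s=snap('scene','scene'+t)
    a=cv2.resize(c['color'][150:210,180:250,::-1],(400,343),interpolation=cv2.INTER_CUBIC)
    b=cv2.resize(s['color'][190:250,310:380,::-1],(400,343),interpolation=cv2.INTER_CUBIC)
    cv2.imwrite(f'pics/w{t}.png',cv2.convertScaleAbs(np.hstack([a,b]),alpha=1.5))
E
python3 - <<'E'
from h import *
rel(); two('5')
E
```

```text
rel N world mm [ 27.6 -16.6] z 64.2 yaw 73.4 F [ 1.7  0.4 -1.5] M [ 0.03 -0.41 -0.02] tilt [0.0121 0.0175 0.    ] t 12.55 j6 -70.5
arc -0.08 slide 0.7 -2.5 r 32.2 ang -31.1
arc -0.1 slide 1.0 -3.1 r 32.2 ang -31.1
tool x,y in world [-0.96  0.29] [0.29 0.96]
```

View pics/w5.png

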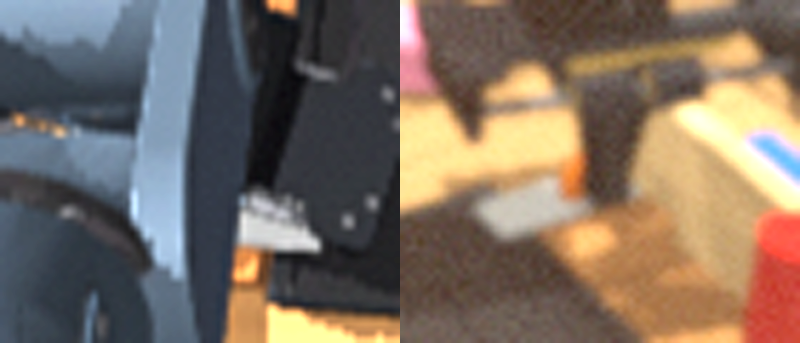

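Request:
carry_out(grip=[-1,-1,-1,-1,-1,-1,-1,-1], slide=[[2,-2.8,0.3],[2,-2.8,0.3],[2,-2.8,0.3],[2,-2.8,0.3],[2,-2.8,0.3],[2.4,-1.8,0.2],[2.4,-1.8,0.2],[2.4,-1.8,0.2]], twist=[[0.006,0.008,0],[0.006,0.008,0],[0,0.005,0],[0,0.005,0],[0,0,0],[0,0,0.05],[0,0,0.05],[0,0,0.05]])

```text
time_s: 13.45
position: [0.5888, 0.1332, 0.0633]
tcp_rot: [[-0.908, 0.418, -0.006], [0.418, 0.908, 0.003], [0.007, -0.0, -1.0]]
force: [2.0, 1.6, 0.1]
opening: 0.004
```

```bash
python3 - <<'E'
from h import *
rel(); two('6')
E
```

```text
rel N world mm [  5.8 -30.8] z 63.3 yaw 65.3 F [2.  1.6 0.1] M [ 0.1  -0.26 -0.03] tilt [-0.0003 -0.0067 -0.    ] t 13.45 j6 -63.3
arc -0.08 slide 2.1 -1.4 r 31.4 ang -79.3
arc -0.1 slide 2.6 -1.7 r 31.4 ang -79.3
tool x,y in world [-0.91  0.42] [0.42 0.91]
```

View pics/w6.png

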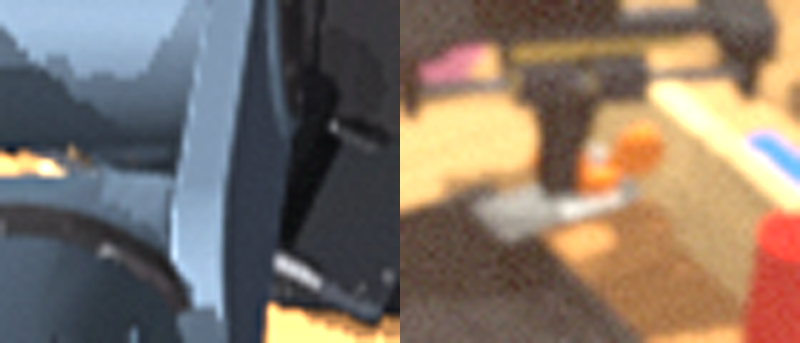

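Request:
carry_out(grip=[-1,-1,-1,-1,-1,-1,-1,-1,-1,-1,-1,-1], slide=[[2.5,-1.2,0.1],[2.5,-1.2,0.1],[2.5,-1.2,0.1],[2.5,-1.2,0.1],[2.5,-1.2,0.1],[3,-1.1,0.1],[3,-1.1,0.1],[3,-1.1,0.1],[3,-1.1,0.1],[3,-1.1,0.1],[3,-1.1,0.1],[3,-1.1,0.1]], twist=[[0,-0.006,0.05],[0,0,0.05],[0,0,0.05],[0,0,0.05],[0,0,0.05],[0,0,0.075],[0,0,0.075],[0,0,0.075],[0,0,0.075],[0,0,0.075],[0,0,0.075],[0,0,0.075]])

```text
time_s: 14.75
position: [0.5598, 0.1395, 0.0631]
tcp_rot: [[-0.348, 0.937, 0.008], [0.937, 0.348, -0.009], [-0.011, 0.004, -1.0]]
force: [1.4, -2.1, -1.2]
opening: 0.006
```

```bash
python3 - <<'E'
from h import *
rel(); two('7')
E
```

```text
rel N world mm [-23.2 -24.5] z 63.1 yaw 20.4 F [ 1.4 -2.1 -1.2] M [-0.28 -0.29 -0.02] tilt [0.0041 0.0112 0.    ] t 14.75 j6 -16.6
arc -0.08 slide 2.5 -1.1 r 33.7 ang -133.5
arc -0.1 slide 3.1 -1.3 r 33.7 ang -133.5
tool x,y in world [-0.35  0.94] [0.94 0.35]
```

View pics/w7.png

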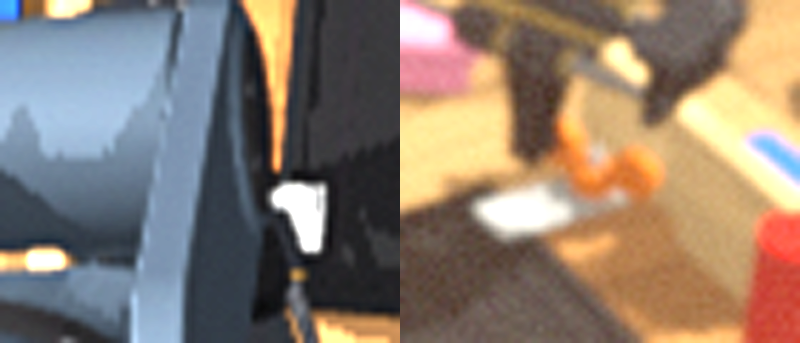

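Request:
carry_out(grip=[-1,-1,-1,-1,-1,-1,-1,-1], slide=[[2.8,-0.6,0.2],[2.8,-0.6,0.2],[2.8,-0.6,0.2],[2.8,-0.6,0.2],[2.8,-0.4,0.2],[2.8,-0.4,0.2],[2.8,-0.2,0.1],[2.8,0,0.1]], twist=[[0.004,0.01,0.05],[0,0,0.05],[0,0,0.05],[0,0,0.05],[0,0,0.05],[0,0,0.05],[0,0,0.05],[0,0,0.05]])

```text
time_s: 15.65
position: [0.5517, 0.154, 0.0626]
tcp_rot: [[0.031, 1.0, -0.004], [0.999, -0.031, -0.01], [-0.011, -0.003, -1.0]]
force: [-0.6, -1.8, 1.3]
opening: 0.003
```

```bash
python3 - <<'E'
from h import *
rel(); two('8')
E
```

```text
rel N world mm [-31.3 -10. ] z 62.6 yaw -1.8 F [-0.6 -1.8  1.3] M [-0.53 -0.06 -0.03] tilt [-0.0033  0.0106  0.    ] t 15.65 j6 7.1
arc -0.08 slide 2.5 -0.8 r 32.9 ang -162.3
arc -0.1 slide 3.1 -0.9 r 32.9 ang -162.3
tool x,y in world [0.03 1.  ] [ 1.   -0.03]
```

View pics/w8.png

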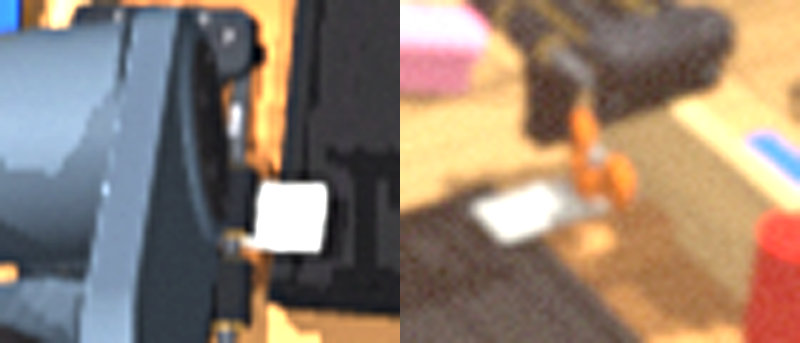

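Request:
carry_out(grip=[-1,-1,-1,-1,-1], slide=[[2.8,0.2,0],[2.8,0.3,0],[2.8,0.4,0],[2.8,0.4,0],[-6,0,0]], twist=[[0,0.01,0.05],[0,0,0.05],[0,0,0.05],[0,0,0.05],[0,0,0]])

```text
time_s: 16.25
position: [0.5492, 0.1568, 0.0622]
tcp_rot: [[0.218, 0.976, -0.012], [0.976, -0.218, -0.004], [-0.006, -0.011, -1.0]]
force: [-0.7, -0.3, 0.0]
opening: 0.004
```

```bash
python3 - <<'E'
from h import *
rel(); two('9')
E
```

```text
rel N world mm [-33.8  -7.2] z 62.2 yaw -12.6 F [-0.7 -0.3  0. ] M [-0.19  0.05  0.03] tilt [-0.011   0.0062  0.    ] t 16.25 j6 17.6
arc -0.08 slide 2.6 -1.1 r 34.6 ang -168.0
arc -0.1 slide 3.2 -1.3 r 34.6 ang -168.0
tool x,y in world [0.22 0.98] [ 0.98 -0.22]
```

View pics/w9.png

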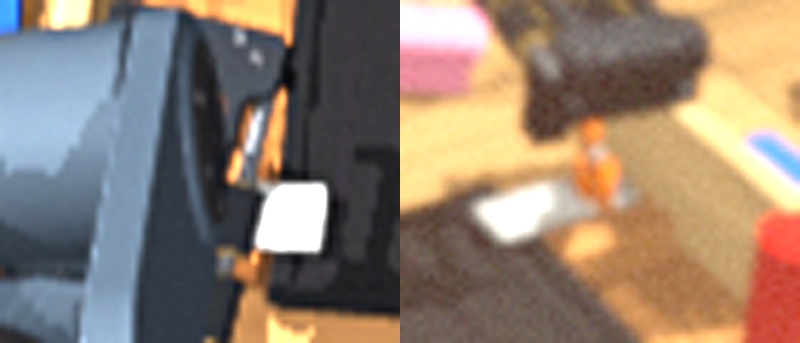

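Request:
carry_out(grip=[-1,-1,-1,-1,-1,-1,-1,-1,-1,-1,-1,-1], slide=[[-3,0,0],[0,0,-15],[0,0,-15],[0,0,-15],[0,0,-15],[0,0,-5],[0,0,0],[0,0,0],[0,0,0],[0,0,0],[0,0,0],[0,0,0]], twist=[[0,0,0],[0,0,0],[0,0,0],[0,0,0],[0,0,-0.14],[0,0,-0.14],[0,0,-0.14],[0,0,-0.14],[0,0,-0.14],[0,0,-0.14],[0,0,-0.14],[0,0,-0.14]])

```text
time_s: 17.55
position: [0.5442, 0.1501, 0.1279]
tcp_rot: [[-0.818, 0.575, -0.022], [0.575, 0.818, -0.003], [0.017, -0.015, -1.0]]
force: [0.8, -0.3, 0.9]
opening: 0.004
```

Request:
carry_out(grip=[-1,-1,-1,-1,-1,-1,-1,-1,-1,-1], slide=[[0,0,0],[0,0,0],[0,0,0],[0,0,0],[0,0,0],[0,0,0],[0,0,0],[0,0,0],[0,0,0],[0,0,0]], twist=[[0,0,-0.15],[0,0,-0.15],[0,0,-0.15],[0,0,-0.15],[0,0,-0.15],[0,0,-0.15],[0,0,-0.15],[0,0,-0.15],[0,0,-0.15],[0,0,-0.15]])

```text
time_s: 18.55
position: [0.54, 0.1479, 0.1262]
tcp_rot: [[-0.631, -0.775, -0.03], [-0.775, 0.632, -0.001], [0.02, 0.023, -1.0]]
force: [-0.3, -0.3, 0.9]
opening: 0.009
```

```bash
python3 - <<'E'
from h import *
rel(); plan([(.6166,.1632,.12,140,5)]); two('10')
E
```

```text
rel N world mm [-43.  -16.1] z 126.2 yaw 140.8 F [-0.3 -0.3  0.9] M [0.03 0.01 0.  ] tilt [ 0.0226 -0.0202  0.    ] t 18.55 j6 -137.0
arc -0.08 slide -2.0 3.1 r 46.0 ang -159.5
arc -0.1 slide -2.5 3.8 r 46.0 ang -159.5
tool x,y in world [-0.63 -0.78] [-0.78  0.63]
pos [0.54   0.1479 0.1262] yaw 140.82 tilt(tool) [ 0.0226 -0.0202  0.    ] F [-0.3 -0.3  0.9] t 18.55
slide [[-12.1, -9.9, 1.2], [-12.1, -9.9, 1.2], [-12.1, -9.9, 1.2], [-12.1, -9.8, 1.2], [-12.2, -9.8, 1.2]]
twist [[0, 0, 0.003], [0, 0, 0.003], [0, 0, 0.003], [0, 0, 0.003], [0, 0, 0.003]]
```

View pics/w10.png

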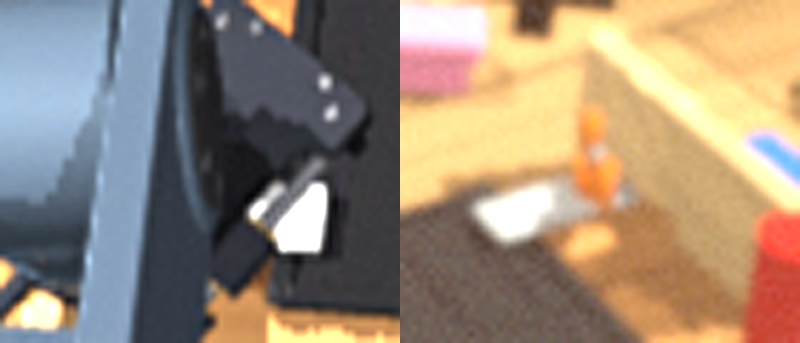

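Seen from the scene camera, the wings are now edge-on (px ~(343,218)), so wing B points to about -40° in the world. I'll bring the fingertip to its other side.

Request:
carry_out(grip=[-1,-1,-1,-1,-1,-1,-1,-1], slide=[[-12,-10,1],[-12,-10,1],[-12,-10,1],[-12,-10,1],[-12,-10,1],[0,0,0],[0,0,0],[0,0,0]], twist=[[0.011,-0.01,0],[0.011,-0.01,0],[0,0,0],[0,0,0],[0,0,0],[0,0,0],[0,0,0],[0,0,0]])

```text
time_s: 19.45
position: [0.6253, 0.1633, 0.1192]
tcp_rot: [[-0.646, -0.763, 0.007], [-0.763, 0.646, 0.001], [-0.005, -0.005, -1.0]]
force: [0.1, -0.1, -0.3]
opening: 0.004
```

```bash
python3 - <<'E'
from h import *
rel(); plan([(.6166,.1632,.061,140,8)])
E
```

```text
rel N world mm [42.3 -0.7] z 119.2 yaw 139.8 F [ 0.1 -0.1 -0.3] M [ 0.07  0.03 -0.02] tilt [-0.0045  0.0052 -0.    ] t 19.45 j6 -135.0
arc -0.08 slide 2.7 -2.0 r 42.3 ang -0.9
arc -0.1 slide 3.4 -2.5 r 42.3 ang -0.9
tool x,y in world [-0.65 -0.76] [-0.76  0.65]
pos [0.6253 0.1633 0.1192] yaw 139.76 tilt(tool) [-0.0045  0.0052 -0.    ] F [ 0.1 -0.1 -0.3] t 19.45
slide [[0.7, 0.8, 7.3], [0.7, 0.8, 7.3], [0.7, 0.8, 7.3], [0.7, 0.8, 7.3], [0.7, 0.8, 7.3], [0.7, 0.8, 7.3], [0.7, 0.8, 7.3], [0.7, 0.8, 7.3]]
twist [[0, 0, -0.001], [0, 0, -0.001], [0, 0, -0.001], [0, 0, -0.001], [0, 0, -0.001], [0, 0, -0.001], [0, 0, -0.001], [0, 0, -0.001]]
```

Request:
carry_out(grip=[-1,-1,-1,-1,-1,-1,-1,-1,-1,-1], slide=[[0.7,0.8,7.5],[0.7,0.8,7.5],[0.7,0.8,7.5],[0.7,0.8,7.5],[0.7,0.8,7.5],[0.7,0.8,7.5],[0,0,7],[0,0,5],[0,0,0],[0,0,0]], twist=[[-0.004,0.005,0],[0,0,0],[0,0,0],[0,0,0],[0,0,0],[0,0,0],[0,0,0],[0,0,0],[0,0,0],[0,0,0]])

```text
time_s: 20.45
position: [0.6161, 0.1633, 0.0564]
tcp_rot: [[-0.647, -0.763, -0.002], [-0.763, 0.647, -0.0], [0.002, 0.002, -1.0]]
force: [0.1, 0.7, -0.0]
opening: 0.006
```

```bash
python3 - <<'E'
from h import *
rel(); two('11')
E
```

```text
rel N world mm [33.1 -0.7] z 56.4 yaw 139.7 F [ 0.1  0.7 -0. ] M [ 0.1   0.04 -0.04] tilt [ 0.0019 -0.0016  0.    ] t 20.45 j6 -134.9
arc -0.08 slide 2.1 -1.6 r 33.1 ang -1.1
arc -0.1 slide 2.7 -2.0 r 33.1 ang -1.1
tool x,y in world [-0.65 -0.76] [-0.76  0.65]
```

View pics/w11.png

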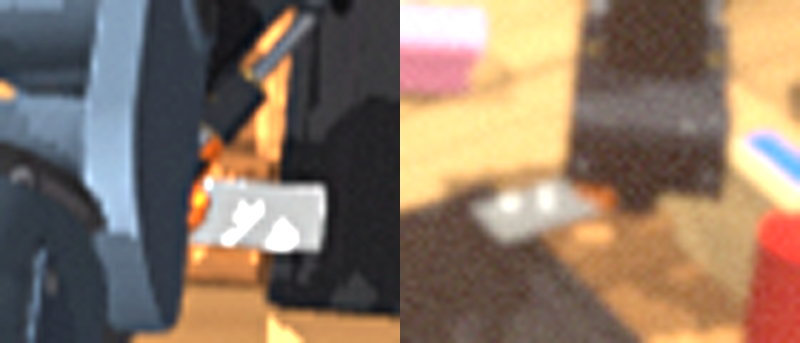

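Request:
carry_out(grip=[-1,-1,-1,-1,-1,-1,-1,-1,-1,-1,-1,-1], slide=[[0,0,-3.5],[2.5,0,0],[2.5,0,0],[2.7,-1.2,0],[2.7,-1.2,0],[2.7,-1.2,0],[2.7,-1.2,0],[2.7,-1.2,0],[2.7,-1.2,0],[2.7,-1.2,0],[2.7,-1.2,0],[2.7,-1.2,0]], twist=[[0,0,0],[0,0,0],[0,0,0],[0,0,0.09],[0,0,0.09],[0,0,0.09],[0,0,0.09],[0,0,0.09],[0,0,0.09],[0,0,0.09],[0,0,0.09],[0,0,0.09]])

```text
time_s: 21.75
position: [0.602, 0.1376, 0.0633]
tcp_rot: [[-1.0, -0.024, 0.014], [-0.024, 1.0, 0.002], [-0.014, 0.001, -1.0]]
force: [1.9, -0.1, -1.0]
opening: 0.001
```

```bash
python3 - <<'E'
from h import *
rel(); two('12')
E
```

```text
rel N world mm [ 19.  -26.4] z 63.3 yaw 91.4 F [ 1.9 -0.1 -1. ] M [ 0.12 -0.29  0.03] tilt [ 0.0014  0.0138 -0.    ] t 21.75 j6 -88.9
arc -0.08 slide 2.2 -1.4 r 32.5 ang -54.3
arc -0.1 slide 2.8 -1.7 r 32.5 ang -54.3
tool x,y in world [-1.   -0.02] [-0.02  1.  ]
```

View pics/w12.png

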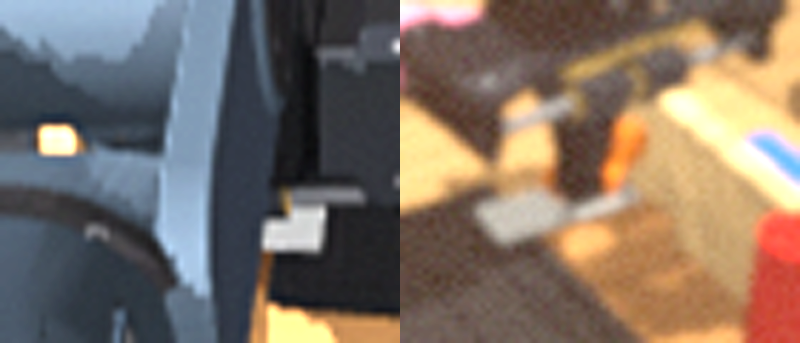

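Request:
carry_out(grip=[-1,-1,-1,-1,-1,-1,-1,-1,-1,-1,-1], slide=[[2.8,-1.2,0.5],[2.8,-1.2,0.5],[2.8,-1.2,0.5],[2.8,-1.2,0.5],[2.8,-1.2,0.5],[2.8,-1.2,0.4],[2.8,-1.2,0.4],[2.8,-1.2,0.4],[2.8,-1.2,0.4],[2.8,-1.2,0.4],[2.8,-1.2,0.4]], twist=[[0,0.012,0.09],[0,0.004,0.09],[0,0,0.09],[0,0,0.09],[0,0,0.09],[0,0,0.09],[0,0,0.09],[0,0,0.09],[0,0,0.09],[0,0,0.09],[0,0,0.09]])

```text
time_s: 22.95
position: [0.5746, 0.1304, 0.0624]
tcp_rot: [[-0.564, 0.826, 0.009], [0.826, 0.564, -0.01], [-0.013, 0.002, -1.0]]
force: [1.1, -2.3, 1.2]
opening: 0.006
```

```bash
python3 - <<'E'
from h import *
rel(); two('13')
E
```

```text
rel N world mm [ -8.4 -33.6] z 62.4 yaw 34.4 F [ 1.1 -2.3  1.2] M [-0.46  0.    0.04] tilt [ 0.0016  0.0127 -0.    ] t 22.95 j6 -31.6
arc -0.08 slide 2.1 -1.8 r 34.7 ang -104.0
arc -0.1 slide 2.7 -2.2 r 34.7 ang -104.0
tool x,y in world [-0.56  0.83] [0.83 0.56]
```

View pics/w13.png

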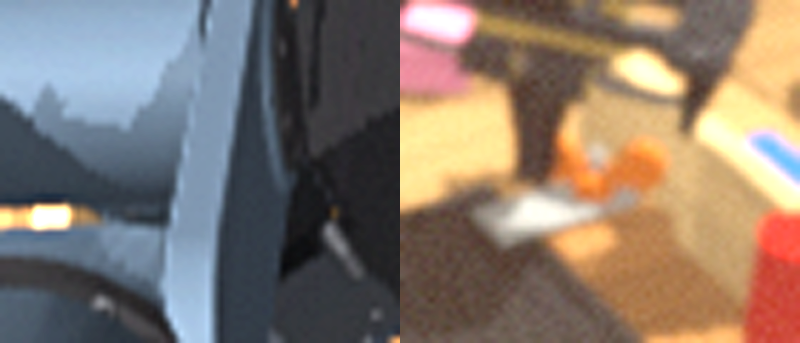

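Request:
carry_out(grip=[-1,-1,-1,-1,-1,-1,-1,-1,-1], slide=[[2.7,-1,0.5],[2.7,-1,0.5],[2.7,-1,0.5],[2.7,-1,0.5],[2.7,-1,0.5],[2.7,-1,0.5],[2.5,-0.9,0.3],[2.5,-0.9,0.3],[2.5,-0.9,0.3]], twist=[[0,0.012,0.04],[0,0.003,0.04],[0,0,0.04],[0,0,0.04],[0,0,0.04],[0,0,0.04],[0,0,0.05],[0,0,0.05],[0,0,0.05]])

```text
time_s: 23.95
position: [0.5584, 0.1459, 0.0602]
tcp_rot: [[-0.207, 0.978, 0.002], [0.978, 0.207, 0.003], [0.003, 0.003, -1.0]]
force: [0.7, -2.6, 0.9]
opening: 0.002
```

```bash
python3 - <<'E'
from h import *
rel(); two('14')
E
```

```text
rel N world mm [-24.6 -18.1] z 60.2 yaw 11.9 F [ 0.7 -2.6  0.9] M [-0.56 -0.07 -0.07] tilt [ 0.0026 -0.003  -0.    ] t 23.95 j6 -8.7
arc -0.08 slide 2.3 -0.9 r 30.6 ang -143.7
arc -0.1 slide 2.8 -1.1 r 30.6 ang -143.7
tool x,y in world [-0.21  0.98] [0.98 0.21]
```

View pics/w14.png

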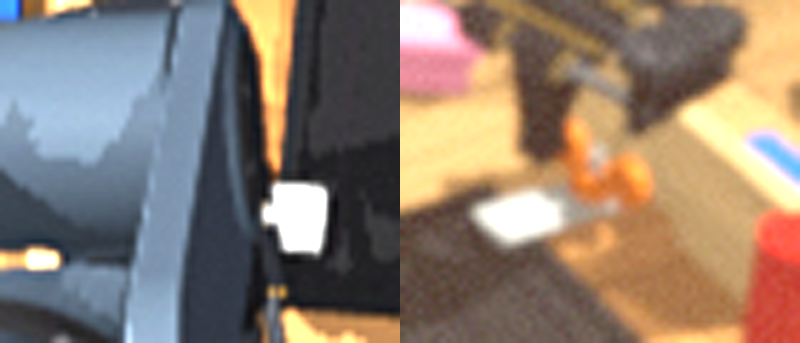

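Request:
carry_out(grip=[-1,-1,-1,-1], slide=[[2.3,-0.8,0.1],[2.3,-0.8,0.1],[2.3,-0.6,0.1],[2.3,-0.6,0.1]], twist=[[0,0,0.04],[0,0,0.04],[0,0,0.03],[0,0,0.03]])

```text
time_s: 24.45
position: [0.5561, 0.1507, 0.0602]
tcp_rot: [[-0.075, 0.997, 0.004], [0.997, 0.075, -0.002], [-0.002, 0.004, -1.0]]
force: [-0.1, -10.0, 1.8]
opening: 0.008
```

```bash
python3 - <<'E'
from h import *
rel(); two('15')
E
```

```text
rel N world mm [-26.9 -13.3] z 60.2 yaw 4.3 F [ -0.1 -10.    1.8] M [-1.85 -0.08 -0.13] tilt [0.0038 0.0022 0.    ] t 24.45 j6 -0.0
arc -0.08 slide 2.3 -0.8 r 30.0 ang -153.8
arc -0.1 slide 2.8 -1.0 r 30.0 ang -153.8
tool x,y in world [-0.07  1.  ] [1.   0.07]
```

View pics/w15.png

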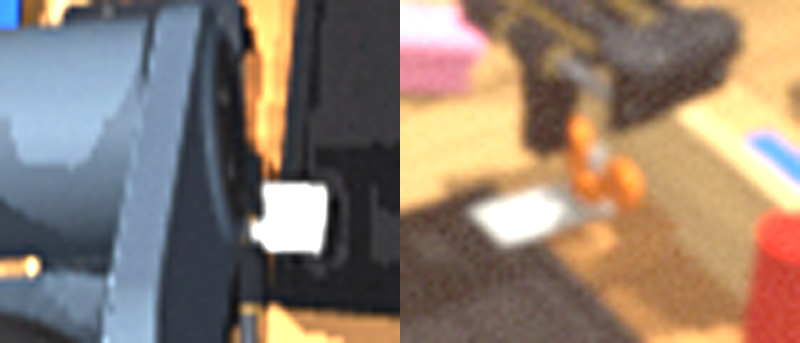

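The force jumped to 10 N at the expected position, so the nut is at its stop. I'll press once more to confirm, then back away and check.

Request:
carry_out(grip=[-1,-1], slide=[[2.5,0,0],[2.5,0,0]], twist=[[0,0,0],[0,0,0]])

```text
time_s: 24.75
position: [0.5561, 0.1506, 0.0603]
tcp_rot: [[-0.082, 0.997, 0.003], [0.997, 0.082, -0.009], [-0.009, 0.002, -1.0]]
force: [1.1, -9.3, 1.1]
opening: 0.007
```

Request:
carry_out(grip=[-1,-1,-1,-1,-1,-1,-1,-1,-1,-1,-1], slide=[[-6,0,0],[-6,0,0],[0,0,-5],[0,0,-18],[0,0,-18],[0,0,-18],[0,0,-20],[-25,-10,-20],[-25,-20,-20],[-25,-30,-20],[0,0,0]], twist=[[0,0,0],[0,0,0],[0,0,0],[0,0,0],[0,0,0],[0,0,0],[0,0,0],[0,0,0],[0,0,0],[0,0,0],[0,0,0]])

```text
time_s: 25.85
position: [0.5008, 0.0606, 0.2053]
tcp_rot: [[-0.09, 0.996, -0.002], [0.996, 0.09, -0.001], [-0.001, -0.002, -1.0]]
force: [0.0, 0.3, -0.4]
opening: 0.004
```

Request:
carry_out(grip=[-1,-1,-1,-1,-1,-1,-1,-1,-1,-1], slide=[[-35,-10,0],[-35,-10,0],[-35,-10,0],[-35,-10,0],[-35,-10,0],[-35,0,0],[-35,0,0],[-35,0,0],[0,0,0],[0,0,0]], twist=[[0,0,0],[0,0,0],[0,0,0],[0,0,0],[0,0,0],[0,0,0],[0,0,0],[0,0,0],[0,0,0],[0,0,0]])

```text
time_s: 26.85
position: [0.4817, -0.2276, 0.206]
tcp_rot: [[-0.097, 0.995, 0.01], [0.995, 0.097, 0.006], [0.005, 0.011, -1.0]]
force: [0.1, 0.7, 0.0]
opening: 0.01
```

```bash
python3 - <<'E'
from h import *
rel(); c=snap('top','top16'); s=snap('scene','scene16')
cv2.imwrite('pics/z16.png',cv2.resize(c['color'][90:245,170:370,::-1],(774,600),interpolation=cv2.INTER_CUBIC))
E
```

```text
rel N world mm [-101.3 -391.6] z 206.0 yaw 5.6 F [0.1 0.7 0. ] M [-0.08  0.11  0.02] tilt [ 0.0107 -0.0049 -0.    ] t 26.85 j6 -43.6
arc -0.08 slide 12.3 -29.9 r 404.5 ang -104.5
arc -0.1 slide 15.7 -37.2 r 404.5 ang -104.5
tool x,y in world [-0.1  1. ] [1.  0.1]
```

View pics/z16.png

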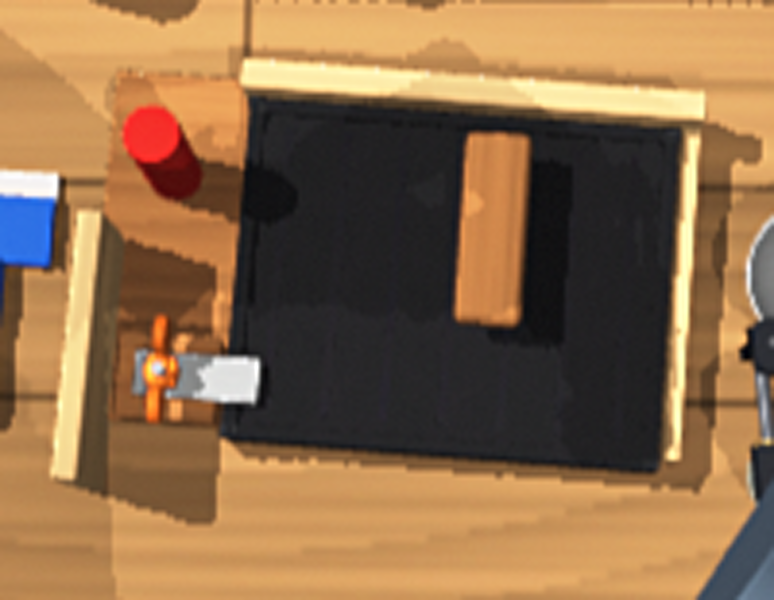

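View pics/scene16.png

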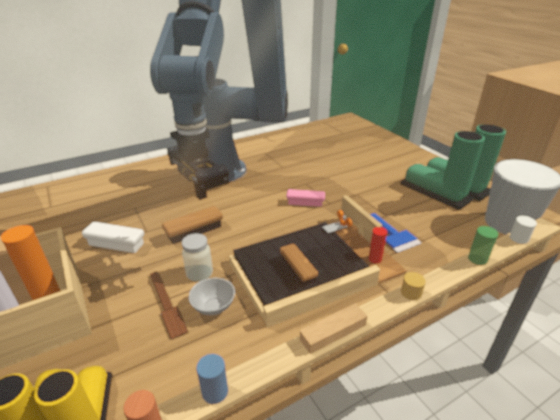

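```bash
python3 - <<'E'
from h import *
for t in('top0','top16'):
    c=load(t); hsv=cv2.cvtColor(c['color'],cv2.COLOR_RGB2HSV)
    m=(hsv[:,:,2]<60).astype(np.uint8); m[:, :222]=0;m[:,347:]=0;m[:110]=0;m[240:]=0
    n,l,st,ce=cv2.connectedComponentsWithStats(m); i=1+st[1:,4].argmax()
    q=max(cv2.findContours((l==i).astype(np.uint8),0,1)[0],key=len)[:,0]
    r=cv2.minAreaRect((plane(c,q[:,0],q[:,1],.039)[:,:2]*1000).astype(np.float32)); C=np.array(r[0])
    print(t,r,'pull-out mm',N@ex*1000+80-C@ex)
    P=cloud(c); k=(abs(P[:,:,0]-.582)<.012)&(abs(P[:,:,1]-.125)<.012); print('clip/tray z',np.percentile(P[k][:,2],[50,80,95]).round(4))
a,b=load('top0')['color'].astype(int),load('top16')['color'].astype(int)
for n,(u0,u1,v0,v1) in dict(jar=(362,400,195,228),bowl=(362,405,140,182),horn=(408,428,148,235),torch=(200,222,116,145),scraper=(150,186,132,200),pink=(185,238,245,290)).items(): print(n,abs(a-b)[v0:v1,u0:u1].mean().round(1))
c=load('top16');P=cloud(c);print('brush',P[156,297])
E
```

```text
top0 ((594.3501586914062, -26.22076416015625), (301.199462890625, 238.99444580078125), 85.84577178955078) pull-out mm 54.91373391132197
clip/tray z [0.048  0.0494 0.0509]
top16 ((648.1375122070312, -30.80438232421875), (297.8718566894531, 239.86375427246094), 86.1031265258789) pull-out mm 0.9357037228548961
clip/tray z [0.043  0.0449 0.0459]
jar 70.8
bowl 41.1
horn 42.3
torch 9.4
scraper 6.4
pink 16.9
brush [ 0.65862166 -0.0580523   0.07154631]
```

```bash
python3 - <<'E'
from h import *
a,b=load('scene0')['color'].astype(int),load('scene16')['color'].astype(int)
for n,(u0,u1,v0,v1) in dict(jar=(180,215,232,280),bowl=(188,237,280,318),horn=(148,188,270,336),torch=(368,388,225,264)).items(): print(n,abs(a-b)[v0:v1,u0:u1].mean().round(1))
print(bot.hand_in())
E
```

```text
jar 8.3
bowl 8.3
horn 7.2
torch 5.8
the job is handed in; nothing more can be done
None
```

I pushed the tray home first, then tightened the wing nut one full turn to its stop, and handed the job in at about 27 s. I turned the nut with the closed fingertip, in one stroke on each wing.

**Tray:**
- The image measurement puts it 0.9 mm from fully home, within the camera calibration error.
- It sits flush against the rear rail. Pressing on it raised the force to about 9 N with no further movement.

**Nut:**
- At the end of the second stroke the force rose from about 3 N to 10 N, and a further press did not move it.
- The wings lie along the dock's x direction, as expected at fully tight.
- The clip measures 5 mm lower than at the start, which matches one turn.

**Everything else:**
- The brush is still lying on the tray.
- In the scene view, the jar, bowl, shoehorn and torch show only noise-level change. I compared the scraper and pink brush from above, where the pink brush's patch changed somewhat more than the torch's and scraper's. I put that down to shadow, since the brush looks to be in the same place in the scene view.
- The top-view comparison of the jar, bowl and shoehorn disagreed with the scene view, but only because the arm was in front of them.

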